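# Put the panel saw's blade-change kit back in its tray

## Robot

A 6-joint arm with a two-finger parallel gripper is mounted at the origin on the work surface. World frame = base frame: x ahead of the robot, y to its left, z up, the work surface at z = 0. Lengths are in mm, angles in rad, forces in N, time in s.
With the tool pointing down it reaches from about 300 to 775 mm from the base axis. Payload 14.6 kg.
Tool frame: the origin (TCP) lies midway between the tips of the shut fingers; the grasp point (between the pads) lies grasp_offset behind it (grasp_offset is the distance from the TCP to the grasp point, in mm); z points along the fingers, y is the line along which they close (so a half turn about z gives the same grasp; the last joint's range is limited). The gripper opens to 94 mm and grips with 3 to 60 N. Pads are 16 mm wide; open, the fingers measure 119 mm over their backs; the gripper's body (75 mm by 177 mm) begins 78 mm behind the grasp point.
Start: joints at [1.242, 0.3, 1.521, -0, 1.321, -0.067], TCP at [142.349, 531.25, 205.446] pointing down, gripper open.
Joint ranges: [-3.03, 3.03], [-0.79, 2.21], [0.23, 2.52], [-1.04, 4.18], [0, 3.07], [-2.55, 2.55]. Speed limits (rad/s): [2.22, 2.22, 2.57, 3.14, 3.14, 3.14].

## Interface

Orientations are given as [roll, pitch, yaw] about the fixed x, y, z axes, in that order (R = Rz(yaw) Ry(pitch) Rx(roll)).
In Python, from cell import * gives the robot as it stands. The module is installed in compiled form; this text tells all that it offers.
- The arm moves only by the shell command python3 -m jog 'ROWS' [FORCE]. ROWS is JSON, a list of rows, each a list of 3 entries, a list of its own where there are three numbers: the finger opening in mm, from 0 to 94, then the shift along the tool's x, y, z in units of 50 mm (1.0 is 50 mm), then the turn about the tool's z in units of 180 degrees (1.0 is 180 degrees). In form: [[fingers, [dx, dy, dz], twist], ...]. A call has 1 to 20 rows; each row shifts and turns the commanded pose from where the row before left it, along the tool's axes as they then stand; what a row does not reach is not made up. A row lasts 1/10 s, in which the tool goes at most 50 mm and 8.59 degrees, less where a joint would pass 70% of its speed; a pose out of reach is approached as far as the arm can. A call with a number of a shift or a turn outside -1 to 1 is refused whole. A call with a gripper value outside its range is refused whole. The fingers move at their own pace and stop on an object; FORCE is the grip in N (left out, the last holds). Time passes only in rows, so rows that do not move let the fingers close. It gives the time, the measured TCP pose, the force, the opening and the grip force at its end, in the units of the state.
- read_state(): the state, without advancing time (a new reading comes with each control period).
- camera(name): name is "side" or "top"; returns the picture (420x560x3 uint8, red, green, blue); there is no depth.
- calibration(name): a dict with "mtx" (3x3 intrinsics, pixels), "distortion" ([k1, k2, p1, p2, k3] as OpenCV has them; the pictures are not rectified), "cam_to_world" (4x4, takes a point from camera to world coordinates). Camera axes: x right, y down, z forward; pixel columns grow to the right and rows downward; lengths in mm; the calibration is good to about 2 mm. A picture is of the moment at which its call begins. calibration takes no time and is no camera call.
- sign_off(): hands the job in; it is judged then, once.
Trained networks look in the newest picture that a camera, given by its name, has taken for a name from the list of things; names that differ only in an ending like _2 or _b are one class to them, and where a whole thing is asked for, a point or a joint stands for the part that bears it (a point fixed in the world has none). Each returns a list of dicts, best first, with "conf" (0 to 1); they miss things now and then, are a little off and sometimes report something else, mostly with a low value. They report only what shows in the picture. A call takes as long as a camera call. They do not tell look-alikes from the thing itself.
- regions_of(camera, query): "pixels" (420x560 bool, what is visible of it) and "rect" ([centre column, centre row, width, height] in pixels, round what is visible of it).
The state is a dict: "clock": time; "joints": joint angles; "qd": joint speeds; "effort": joint torques, N m; "eef_pos": TCP position; "eef_rot": TCP orientation; "wrist_force": force on the tool from outside, world axes, zero at the start; "moment": the same for the moment, N m; "finger_gap": finger opening in mm; "finger_force": force on a finger pad.
Only numpy, scipy, OpenCV 4.12 (cv2) and the standard library are available. Lean on these libraries where they do the work, as an engineer would, in place of code of your own. Each camera call takes 0.05 s, during which the arm holds its last target. There are 200 camera calls.

## Task

The blade change on the panel saw is finished: put its kit back in the tray, each piece lying flat on the floor of the pocket cut to its outline - the larger flange in the large round pocket (hub up), the arbor screw in the small round pocket (standing on its head), the larger hex key in the L-shaped pocket and the T-shaped locking pin in the T-shaped pocket. Set each piece down, do not drop it. The smaller flange and the smaller hex key belong to the jointer: leave them lying where they are.

Things in the scene. Friction and masses are not known exactly. Their poses are not given: they have to be found in the camera images.
- flange: The larger of two bright steel saw-arbor flanges: a disc 66 mm in diameter and 10 mm thick, with a hub 36 mm in diameter on top, up to 30 mm above the underside; dark bore mark in the top. 0.38 kg. Lies loose on the bench. Lies hub up. Origin: centre of its underside, z up along the axis; round, so its yaw does not matter. Grip it by the hub.
- screw: Arbor screw standing on its head, thread up: dark round head 44 mm in diameter and 12 mm high, bright threaded shank 20 mm in diameter up to 42 mm above the underside. 0.21 kg. Stands loose on the bench. Origin: centre of the underside of the head, z up along the axis; yaw does not matter. Grip it by the shank.
- key: The larger of two dark steel L-shaped hex keys, lying flat: bar 11.5 mm wide and 10 mm high. Lies loose on the bench. Origin: on the underside below the middle line of the long arm, near the centre of mass (a good place to grip, across y). The long arm runs along x from -52 to +60 mm; at its -x end the short arm turns to +y and ends at y = +35 mm. z up. 0.10 kg.
- pin: Spindle-locking pin, bright steel, T-shaped, lying flat: round bars of 10 mm diameter. Lies loose on the bench. Origin: on the bench below the middle line of the stem (a good place to grip, across y). The stem runs along x from -40 to +55 mm; the cross-bar lies across it at x = -40 mm, from y = -30 to +30 mm. z up. 0.09 kg.
- small_flange: The smaller, look-alike flange, not part of the kit: steel disc 46 mm in diameter and 7 mm thick, hub 24 mm in diameter, 20 mm high in all. Lies loose on the bench. Origin: centre of its underside.
- small_key: The smaller, look-alike hex key, not part of the kit: L-shaped, bar 6 mm wide and 5 mm high, long arm 80 mm, short arm 28 mm. Lies loose on the bench. Origin: on the underside below the long arm, which runs along x from -37 to +43 mm; the short arm turns to +y at the -x end.
- pocket_flange: Fixed plywood block in dark tray (rim 26 mm above bench), 148 (x) x 98 (y) x 18 mm; large round pocket, 82 mm in diameter, about the origin. The four blocks lie two by two in one tray of 314 x 214 mm and share its yaw; their seats change. Origin: centre of its underside, 4 mm above bench; pocket floor 8, top 18 mm above it.
- pocket_screw: Fixed plywood block in dark tray (rim 26 mm above bench), 148 (x) x 98 (y) x 18 mm; small round pocket, 60 mm in diameter, about the origin. Origin: centre of its underside, 4 mm above bench; pocket floor 8, top 18 mm above it.
- pocket_key: Fixed plywood block in dark tray (rim 26 mm above bench), 148 (x) x 98 (y) x 18 mm; black-lined L-shaped pocket with 8 mm play round the key, which is home with origin and axes over these: slots x -60..68, y -13..13 and x -60..-34, y -13..43; bare-wood finger recess, same depth, x -20..20, y -40..40 mm. Origin: centre of its underside, 4 mm above bench; pocket floor 8, top 18 mm above it.
- pocket_pin: Fixed plywood block in dark tray (rim 26 mm above bench), 148 (x) x 98 (y) x 18 mm; black-lined T-shaped pocket with 8 mm play round the pin, which is home with origin and axes over these: slots x -53..63, y -13..13 and x -53..-27, y -38..38; bare-wood finger recess, same depth, x -18..20, y -40..40 mm. Origin: centre of its underside, 4 mm above bench; pocket floor 8, top 18 mm above it.
Not all that is in view belongs to the job. Leave any red look-alike of the key alone.

How it is judged (in metres and radians):
At the end, for the whole second after the job is handed in: The four kit pieces lie at rest, flat on the floor of their own pockets (within 14 mm of its centre point, 4 mm in height, 0.12 rad of tilt; key and pin within 0.5 rad of its direction); the smaller flange and key are within 20 mm of where they started (horizontal distance between flange and pocket_flange below 0.014 m and z of flange in the frame of pocket_flange between 0.004 and 0.012 m and angle between each of flange, screw, key, pin's own z axis and vertical below 0.12 rad and linear speed of each of flange, screw, key, pin below 0.02 m/s and horizontal distance between screw and pocket_screw below 0.014 m and z of screw in the frame of pocket_screw between 0.004 and 0.012 m and horizontal distance between key and pocket_key below 0.014 m and z of key in the frame of pocket_key between 0.004 and 0.012 m and angle between the x axis of key and the x axis of pocket_key, either way round below 0.5 rad and horizontal distance between pin and pocket_pin below 0.014 m and z of pin in the frame of pocket_pin between 0.004 and 0.012 m and angle between the x axis of pin and the x axis of pocket_pin, either way round below 0.5 rad and distance of each of small_flange, small_key from where it was at the start of the episode below 0.02 m); the robot touches nothing.
It fails at once if the smaller flange, which is not part of the kit, is moved by more than 20 mm (distance of small_flange from where it was at the start of the episode above 0.02 m).
It fails at once if the smaller hex key, which is not part of the kit, is moved by more than 20 mm (distance of small_key from where it was at the start of the episode above 0.02 m).
It fails at once if a kit piece is dropped or thrown: it moves faster than 0.7 m/s out of the fingers (a fall of more than about 25 mm) ((linear speed of flange above 0.7 m/s and contact force between the fingers and flange below 0.05 N) or (linear speed of screw above 0.7 m/s and contact force between the fingers and screw below 0.05 N) or (linear speed of key above 0.7 m/s and contact force between the fingers and key below 0.05 N) or (linear speed of pin above 0.7 m/s and contact force between the fingers and pin below 0.05 N)).
It also fails if it takes over 109 s, if anything falls off the work surface, if the arm or the gripper's body presses on something with over 40 N, if the wrist force passes 120 N, or if a joint passes its speed limit or range.

## Working session

There is one attempt and no reset: what is moved stays moved. The work goes in short steps, Python scripts to look and compute and a shell command to move; the robot and the scene stay as the last step left them, time stands still between calls to the robot, and variables do not carry over. Pictures are saved under pics/ and viewed, at most 14 in all, crops included, and the job is handed in when it is done.

```bash
mkdir -p pics; python3 - <<'E'
from cell import *
import cv2
s=read_state(); print(s)
for n in("top","side"):
    cv2.imwrite(f"pics/{n}0.png",camera(n)[:,:,::-1]); c=calibration(n); print(n,c)
E
```

```text
{'clock': 0.0, 'joints': array([ 1.24240886e+00,  3.00457064e-01,  1.52155098e+00,  1.61721100e-05,
        1.32074054e+00, -6.66235468e-02]), 'qd': array([-0.00077825,  0.00059814, -0.0002209 , -0.00037441,  0.00042399,
       -0.00140232]), 'effort': array([-7.03333135e-04, -5.31807590e+01, -3.52733767e+01,  7.07564154e-02,
        2.44054024e-02, -9.25837071e-05]), 'eef_pos': array([142.25852318, 531.01368945, 204.90677671]), 'eef_rot': array([-3.14044034e+00, -9.25845606e-05,  2.87982467e+00]), 'wrist_force': array([ 0.70925099, -0.6628628 , -0.19151997]), 'moment': array([-0.01707015, -0.02263379,  0.06684376]), 'finger_force': 0.0, 'finger_gap': 94.06730790004278}
top {'mtx': array([[421.11986892,   0.        , 269.78904623],
       [  0.        , 421.11986892, 216.29673789],
       [  0.        ,   0.        ,   1.        ]]), 'distortion': array([-0.12471786,  0.        ,  0.        ,  0.        ,  0.        ]), 'cam_to_world': array([[ 1.72863622e-02, -9.87297495e-01,  1.57939350e-01,
         3.01915164e+02],
       [-9.99566265e-01, -2.08312691e-02, -2.08168223e-02,
        -5.92090495e+01],
       [ 2.38424736e-02, -1.57510999e-01, -9.87229366e-01,
         1.20398400e+03],
       [ 0.00000000e+00,  0.00000000e+00,  0.00000000e+00,
         1.00000000e+00]])}
side {'mtx': array([[474.77397854,   0.        , 284.43276316],
       [  0.        , 474.77397854, 214.26889142],
       [  0.        ,   0.        ,   1.        ]]), 'distortion': array([0.03945769, 0.        , 0.        , 0.        , 0.        ]), 'cam_to_world': array([[ 9.81777860e-01, -1.45354342e-01,  1.22410579e-01,
         3.59284220e+02],
       [-1.88853499e-01, -6.74663351e-01,  7.13557089e-01,
        -8.76836191e+02],
       [-2.11326897e-02, -7.23672217e-01, -6.89820217e-01,
         8.29602553e+02],
       [ 0.00000000e+00,  0.00000000e+00,  0.00000000e+00,
         1.00000000e+00]])}
```

View pics/top0.png

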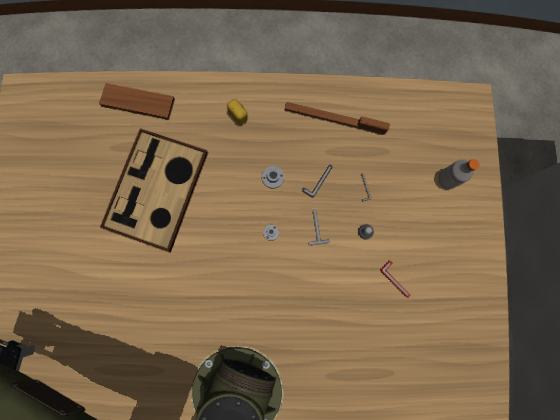

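View pics/side0.png

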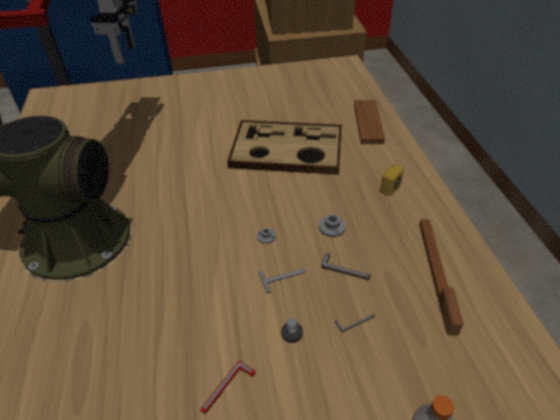

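```bash
cat > h.py <<'E'
from cell import *
import cv2, numpy as np
def w(name,px,z):
    c=calibration(name);T=c["cam_to_world"]
    p=cv2.undistortPoints(np.array(px,float).reshape(-1,1,2),c["mtx"],c["distortion"]).reshape(-1,2)
    d=np.c_[p,np.ones(len(p))]@T[:3,:3].T; o=T[:3,3]
    return (o+d*((z-o[2])/d[:,2])[:,None])[:,:2]
def pix(name,P):
    c=calibration(name);T=np.linalg.inv(c["cam_to_world"])
    return cv2.projectPoints(np.array(P,float).reshape(-1,3),cv2.Rodrigues(T[:3,:3])[0],T[:3,3],c["mtx"],c["distortion"])[0].reshape(-1,2)
E
python3 - <<'E'
from h import *
Z=dict(flange=10,screw=6,key=10,pin=5,small_flange=7,small_key=5,pocket_flange=22,pocket_screw=22,pocket_key=22,pocket_pin=22)
for q,z in Z.items():
  for cam in("top","side"):
    for r in regions_of(cam,q)[:4]:
        m=r["pixels"]; ys,xs=np.nonzero(m); 
        if len(xs): print(q,cam,round(r["conf"],2),np.round(r["rect"]).astype(int),m.sum(),w(cam,[[xs.mean(),ys.mean()]],z).round()[0])
E
```

```text
flange top 0.56 [274 178  22  20] 381 [608. -92.]
flange side 0.76 [331 227  24  20] 527 [610. -94.]
screw top 0.64 [366 230  12  15] 149 [ 456. -362.]
screw top 0.33 [272 233  16  14] 183 [447. -87.]
screw side 0.76 [293 330  22  25] 401 [ 456. -358.]
key top 0.77 [315 181  32  29] 135 [ 597. -225.]
key top 0.58 [395 281  29  32] 192 [ 316. -443.]
key side 0.94 [229 388  57  52] 584 [ 319. -445.]
key side 0.67 [345 267  47  25] 347 [ 598. -231.]
pin top 0.72 [320 228  18  34] 118 [ 460. -223.]
pin side 0.56 [283 281  47  25] 310 [ 458. -219.]
small_flange side 0.75 [267 236  20  15] 231 [448. -90.]
small_key top 0.4 [272 178  21  20] 378 [611. -90.]
small_key side 0.59 [355 326  39  16] 142 [ 583. -366.]
pocket_flange top 0.86 [181 171  48  58] 1771 [621. 184.]
pocket_flange side 0.93 [311 157  52  27] 996 [623. 185.]
pocket_screw top 0.62 [162 218  47  58] 1806 [478. 228.]
pocket_screw side 0.95 [260 152  54  20] 951 [478. 231.]
pocket_key top 0.97 [149 158  46  55] 1499 [651. 277.]
pocket_key side 0.64 [313 135  50  20] 900 [650. 276.]
pocket_key side 0.31 [259 152  56  21] 988 [481. 228.]
pocket_pin top 0.82 [129 208  48  61] 1770 [511. 322.]
pocket_pin side 0.77 [264 132  52  21] 900 [511. 320.]
```

The top picture shows the tray at (155,190), flange (272,177), key (318,181), pin (318,228), screw (366,231), small flange (271,232) and small key (366,187). The red key is at (395,280). The side picture agrees. I'll enlarge both areas.

```bash
python3 - <<'E'
import cv2,numpy as np
a=cv2.imread("pics/top0.png");b=cv2.imread("pics/side0.png")
R=lambda im,x,y,W,H,s:cv2.resize(im[y:y+H,x:x+W],None,fx=s,fy=s,interpolation=cv2.INTER_CUBIC)
cv2.imwrite("pics/c1.png",R(a,95,120,120,140,4.2)); cv2.imwrite("pics/c2.png",R(a,255,155,130,95,6)); cv2.imwrite("pics/c3.png",R(b,220,115,130,60,6))
E
```

```text
(no output)
```

View pics/c1.png

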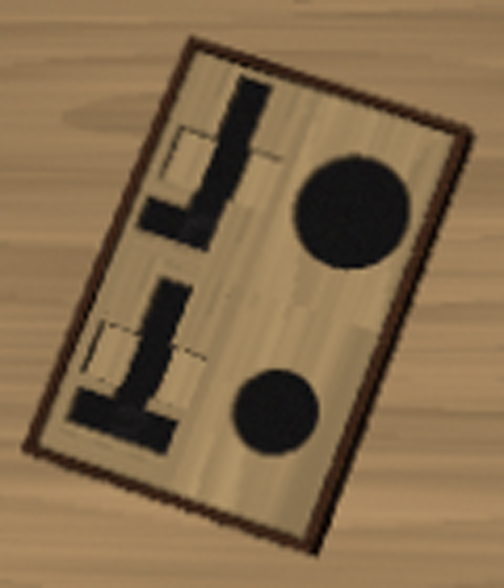

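View pics/c2.png

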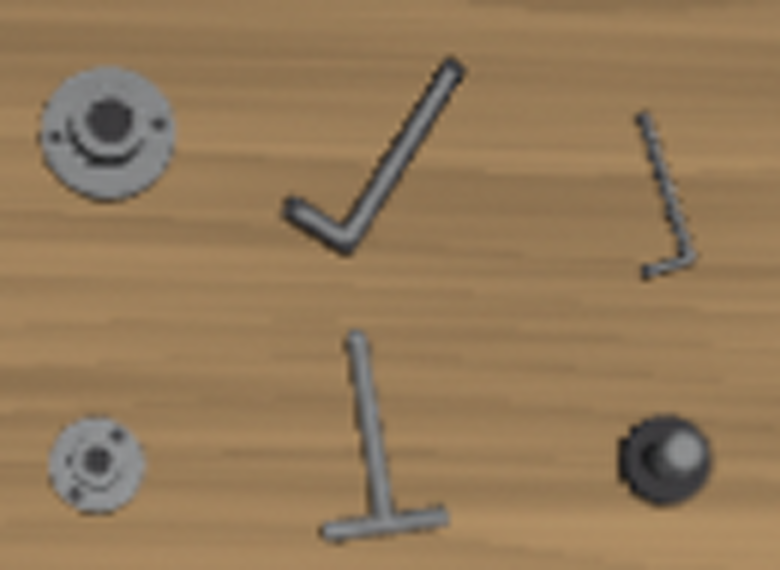

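View pics/c3.png

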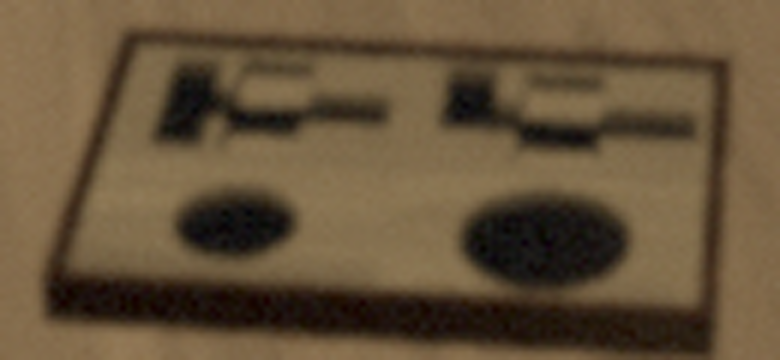

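Top crop: L pocket upper left and T pocket lower left. Large hole upper right at crop (352,212), small hole lower right at (275,411). The key's short arm has the same handedness as its pocket. Next I work out the poses.

```bash
python3 - <<'E'
from h import *
from scipy.optimize import least_squares
t=lambda P,o,s:[[o[0]+p[0]/s-.0,o[1]+p[1]/s] for p in P]
A=lambda P,z:w("top",t(P,(95,120),4.2),z)
B=lambda P,z:w("top",t(P,(255,155),6),z)
C=lambda P,z:w("side",t(P,(220,115),6),z)
tr=A([(192,40),(472,132),(318,553),(28,450)],26);print("tray top",tr.round(),tr.mean(0).round(1))
ts=C([(128,35),(725,62),(712,315),(50,285)],26);print("tray side",ts.round(),ts.mean(0).round(1))
for c in(tr,ts):
  d=(c[0]-c[3])+(c[1]-c[2]);print("yaw",np.arctan2(d[1],d[0]),[np.linalg.norm(c[i]-c[i-1]).round() for i in range(4)])
print("holes top", A([(352,212),(276,411)],22).round(1), "side",C([(545,240),(237,222)],22).round(1))
print("Lslot top",A([(255,80),(270,85),(240,78)],22).round(1))
# outline fits (visible key top corners/pin axis)
def fit(img,obs,z,cam,f):
  pass
k=B([(455,62),(347,250),(285,208)],10).round(1);print("key end, outer corner, short end",k)
d=k[0]-k[1];y=np.arctan2(d[1],d[0]);print(y)
p=B([(355,330),(387,522),(322,533),(448,515)],5).round(1);print("pin",p);d=p[0]-p[1];print(np.arctan2(d[1],d[0]))
print("flange",B([(107,133)],10),"screw",B([(665,460)],6),"smallfl",B([(97,464)],7), "smallkey",B([(642,115),(690,262),(643,274)],5).round())
# mask-based fit, both cameras, of L / T silhouettes
def mask(cam,q,near):
  best=[r for r in regions_of(cam,q) if np.hypot(*(np.array(r["rect"][:2])-near))<15]
  return best[0]["pixels"] if best else None
def poly(cam,polys,z,x,yw,yaw):
  im=np.zeros((420*4,560*4),np.uint8);c,s=np.cos(yaw),np.sin(yaw)
  for P in polys:
    P=np.array(P,float);W=np.c_[x+c*P[:,0]-s*P[:,1],yw+s*P[:,0]+c*P[:,1],np.full(len(P),z)]
    cv2.fillPoly(im,[np.round(pix(cam,W)*4+2).astype(int)],1)
  return cv2.resize(im.astype(np.float32),(560,420),interpolation=cv2.INTER_AREA)
rc=lambda a,b,c,d:[(a,c),(b,c),(b,d),(a,d)]
K=[rc(-52,60,-5.75,5.75),rc(-52,-40.5,-5.75,35)];N=[rc(-40,55,-5,5),rc(-45,-35,-30,30)]
from scipy.optimize import minimize
for q,sh,z,x0,near in(("key",K,9,[597,-225,0],{"top":(315,181),"side":(345,267)}),("pin",N,5,[460,-223,0],{"top":(320,228),"side":(283,281)})):
  x0[2]=(np.arctan2(*(k[0]-k[1])[::-1]) if q=="key" else np.arctan2(*(p[0]-p[1])[::-1]))
  for cam in("top","side"):
    m=mask(cam,q,near[cam])
    if m is None: print("none");continue
    m=m.astype(np.float32); g=cv2.GaussianBlur(m,(0,0),1)
    r=minimize(lambda v:((cv2.GaussianBlur(poly(cam,sh,z,*v),(0,0),1)-g)**2).sum(),x0,method="Nelder-Mead",options=dict(initial_simplex=[x0]+[[x0[j]+(i==j)*[15,15,.15][i] for j in range(3)] for i in range(3)]))
    print(q,cam,r.x.round(2),r.fun,g.sum())
E
```

```text
tray top [[742. 303.]
 [678. 101.]
 [384. 192.]
 [449. 395.]] [563.3 247.7]
tray side [[451. 394.]
 [743. 302.]
 [681. 105.]
 [389. 192.]] [565.9 248.3]
yaw -0.302784142454807 [np.float64(308.0), np.float64(212.0), np.float64(307.0), np.float64(213.0)]
yaw 1.2710231877823013 [np.float64(211.0), np.float64(307.0), np.float64(207.0), np.float64(305.0)]
holes top [[620.  182. ]
 [480.  226.4]] side [[621.6 181.5]
 [481.6 227.2]]
Lslot top [[714.7 256.5]
 [711.1 245.5]
 [716.  267.3]]
key end, outer corner, short end [[ 649.1 -262. ]
 [ 553.3 -208.5]
 [ 573.4 -178.2]]
-0.5093114776763558
pin [[ 515.  -213. ]
 [ 422.  -228.5]
 [ 416.2 -197.3]
 [ 425.9 -257.9]]
0.16514867741462683
flange [[608.76268347 -91.27214126]] screw [[ 454.31617399 -363.81746989]] smallfl [[447.01625201 -89.19629458]] smallkey [[ 626. -356.]
 [ 552. -378.]
 [ 546. -355.]]
key top [ 5.9867e+02 -2.3087e+02 -5.5000e-01] 14.413529396057129 135.0
key side [ 5.9826e+02 -2.3261e+02 -5.3000e-01] 20.12384796142578 347.0
pin top [ 4.6195e+02 -2.1997e+02  1.7000e-01] 30.148115158081055 118.0
pin side [ 4.6206e+02 -2.1848e+02  1.5000e-01] 15.333139419555664 310.0
```

```bash
cat >> h.py <<'E'
def go(x,y,z,yaw,s=None):
    s=s or read_state();p=s["eef_pos"];a=s["eef_rot"][2]
    tw=-((yaw-a+np.pi)%(2*np.pi)-np.pi)
    d=np.array([x,y])-p[:2]
    for n,b in(("now",a),("after twist",yaw)):
        X=np.array([np.cos(b),np.sin(b)]);Y=np.array([np.sin(b),-np.cos(b)])
        print(n,"dx %.3f dy %.3f dz %.3f"%(d@X/50,d@Y/50,(p[2]-z)/50),"twist %.4f"%(tw/np.pi))
E
python3 - <<'E'
import cell;print([n for n in dir(cell) if n[0]!='_'],getattr(cell,"grasp_offset",None))
from h import go
go(609,-92,110,2.88)
E
```

```text
['Unreachable', 'calibration', 'camera', 'grasp_offset', 'read_state', 'regions_of', 'sign_off'] 18.8
now dx -12.241 dy -9.625 dz 1.909 twist -0.0000
after twist dx -12.240 dy -9.627 dz 1.909 twist -0.0000
```

```bash
python3 -m jog '[[94,[-0.612,-0.481,0.095],0],[94,[-0.612,-0.481,0.095],0],[94,[-0.612,-0.481,0.095],0],[94,[-0.612,-0.481,0.095],0],[94,[-0.612,-0.481,0.095],0],[94,[-0.612,-0.481,0.095],0],[94,[-0.612,-0.481,0.095],0],[94,[-0.612,-0.481,0.095],0],[94,[-0.612,-0.481,0.095],0],[94,[-0.612,-0.481,0.095],0],[94,[-0.612,-0.481,0.095],0],[94,[-0.612,-0.481,0.095],0],[94,[-0.612,-0.481,0.095],0],[94,[-0.612,-0.481,0.095],0],[94,[-0.612,-0.481,0.095],0],[94,[-0.612,-0.481,0.095],0],[94,[-0.612,-0.481,0.095],0],[94,[-0.612,-0.481,0.095],0],[94,[-0.612,-0.481,0.095],0],[94,[-0.612,-0.481,0.095],0]]' 40; python3 -c "
from h import *
go(609,-92,13,2.88)"
```

```text
clock: 3.3
eef_pos: [609.8, -93.2, 110.2]
eef_rot: [3.142, 0.0, 2.88]
wrist_force: [0.7, 0.4, -0.5]
finger_gap: 94.2
finger_force: 0.0
now dx 0.022 dy 0.019 dz 1.944 twist -0.0001
after twist dx 0.022 dy 0.019 dz 1.944 twist -0.0001
```

```bash
python3 -m jog '[[94,[0.02,0.02,0.5],0],[94,[0,0,0.5],0],[94,[0,0,0.5],0],[94,[0,0,0.44],0],[94,[0,0,0],0],[25,[0,0,0],0],[25,[0,0,0],0],[25,[0,0,0],0],[25,[0,0,0],0],[25,[0,0,0],0],[25,[0,0,0],0],[25,[0,0,0],0],[25,[0,0,0],0]]' 40
```

```text
clock: 4.6
eef_pos: [608.3, -90.4, 13.5]
eef_rot: [3.141, 0.0, 2.88]
wrist_force: [-0.3, 0.8, 0.8]
finger_gap: 35.2
finger_force: 40.0
```

```bash
python3 -m jog '[[25,[0,0,-0.2],0],[25,[0,0,-0.5],0],[25,[0,0,-0.5],0],[25,[0,0,0],0]]'; python3 -c "
from h import *
go(621,181,27,2.84)"
```

```text
clock: 5.0
eef_pos: [609.8, -90.8, 77.0]
eef_rot: [3.141, 0.005, 2.88]
wrist_force: [0.6, -0.9, -4.4]
finger_gap: 34.9
finger_force: 40.0
now dx 1.191 dy 5.309 dz 0.999 twist 0.0127
after twist dx 1.401 dy 5.258 dz 0.999 twist 0.0127
```

```bash
python3 -m jog '[[25,[0.05,0.22,0],0.0127],[25,[0.14,0.52,0],0],[25,[0.14,0.52,0],0],[25,[0.14,0.52,0],0],[25,[0.14,0.52,0],0],[25,[0.14,0.52,0],0],[25,[0.14,0.52,0],0],[25,[0.14,0.52,0],0],[25,[0.14,0.52,0],0],[25,[0.14,0.52,0],0],[25,[0.09,0.36,0],0],[25,[0,0,0],0],[25,[0,0,0],0]]'; python3 - <<'E'
from h import *
go(621,181,27,2.84)
a=camera("top");b=camera("side")
R=lambda im,x,y,W,H,s:cv2.resize(im[y:y+H,x:x+W],None,fx=s,fy=s,interpolation=cv2.INTER_CUBIC)
u=R(b,220,60,150,120,5);cv2.imwrite("pics/f1.png",u[:,:,::-1])
E
```

```text
clock: 6.3
eef_pos: [618.9, 181.0, 72.7]
eef_rot: [-3.141, -0.001, 2.84]
wrist_force: [0.6, -0.1, -3.8]
finger_gap: 35.4
finger_force: 40.0
now dx -0.040 dy 0.012 dz 0.913 twist 0.0001
after twist dx -0.040 dy 0.012 dz 0.913 twist 0.0001
```

View pics/f1.png

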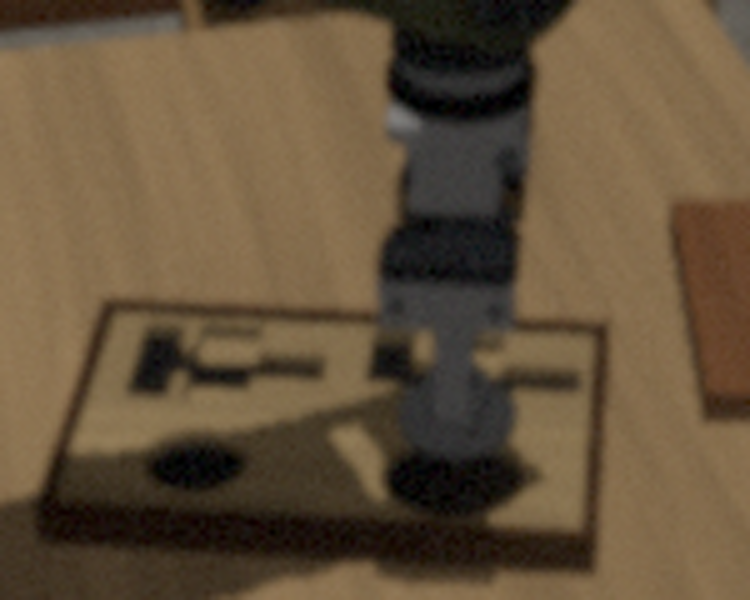

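The side crop shows the flange held level above the large pocket, flange at (455,420) and hole at (450,478). Next I lower it.

```bash
python3 -m jog '[[25,[-0.02,0.01,0.3],0],[25,[-0.02,0,0.3],0],[25,[0,0,0.2],0],[25,[0,0,0.06],0],[25,[0,0,0],0],[25,[0,0,0],0]]'
```

```text
clock: 7.0
eef_pos: [621.4, 181.4, 30.8]
eef_rot: [3.141, 0.001, 2.84]
wrist_force: [0.8, -0.2, -4.1]
finger_gap: 35.2
finger_force: 40.0
```

```bash
python3 -m jog '[[25,[0,0,0.05],0],[25,[0,0,0.02],0],[25,[0,0,0],0],[25,[0,0,0],0]]'; python3 -m jog '[[25,[0,0,0.02],0],[25,[0,0,0],0]]';python3 -m jog '[[25,[0,0,0.02],0],[25,[0,0,0],0]]'
```

```text
clock: 7.4
eef_pos: [621.3, 181.3, 27.0]
eef_rot: [3.142, 0.0, 2.84]
wrist_force: [0.5, 0.5, -3.9]
finger_gap: 35.0
finger_force: 40.0
clock: 7.6
eef_pos: [621.2, 181.3, 25.8]
eef_rot: [-3.142, -0.0, 2.84]
wrist_force: [0.9, -0.2, -4.0]
finger_gap: 35.6
finger_force: 40.0
clock: 7.8
eef_pos: [621.3, 181.3, 25.5]
eef_rot: [3.141, 0.0, 2.84]
wrist_force: [-3.1, -0.4, 2.8]
finger_gap: 35.3
finger_force: 40.0
```

```bash
python3 -m jog '[[45,[0,0,0],0],[55,[0,0,0],0],[55,[0,0,0],0],[55,[0,0,-0.2],0],[55,[0,0,-0.5],0],[55,[0,0,-0.5],0],[55,[0,0,-0.5],0],[60,[0,0,0],0]]' 40; python3 - <<'E'
from h import *
go(455,-362,110,2.84)
E
```

```text
clock: 8.6
eef_pos: [622.9, 181.7, 114.6]
eef_rot: [3.138, 0.006, 2.84]
wrist_force: [0.3, 0.3, 0.1]
finger_gap: 58.8
finger_force: 0.0
now dx -0.025 dy -11.381 dz 0.092 twist -0.0000
after twist dx -0.024 dy -11.381 dz 0.092 twist -0.0000
```

```bash
python3 -m jog '[[70,[0,-0.3,0],0],[70,[0,-0.72,0],0],[70,[0,-0.72,0],0],[70,[0,-0.72,0],0],[70,[0,-0.72,0],0],[70,[0,-0.72,0],0],[70,[0,-0.72,0],0],[70,[0,-0.72,0],0],[70,[0,-0.72,0],0],[70,[0,-0.72,0],0],[70,[0,-0.72,0],0],[70,[0,-0.72,0],0],[70,[0,-0.72,0],0],[70,[0,-0.72,0],0],[70,[0,-0.72,0],0],[70,[0,-0.72,0],0],[70,[0,-0.28,0],0],[70,[0,0,0],0],[70,[0,0,0],0]]'; python3 - <<'E'
from h import *
go(455,-362,20,2.84)
a=camera("top")
for q,z,n in(("flange",22,"top"),("screw",6,"top"),):
  for r in regions_of("top",q)[:3]:
    ys,xs=np.nonzero(r["pixels"]);print(q,r["conf"],w("top",[[xs.mean(),ys.mean()]],z).round(1))
R=lambda im,x,y,W,H,s:cv2.resize(im[y:y+H,x:x+W],None,fx=s,fy=s,interpolation=cv2.INTER_CUBIC)
b=camera("side")
cv2.imwrite("pics/f2.png",np.hstack([R(a,95,120,120,140,3.2),R(b,240,250,80,90,4.978)])[:,:,::-1])
E
```

```text
clock: 10.5
eef_pos: [451.9, -361.1, 109.3]
eef_rot: [3.141, -0.001, 2.84]
wrist_force: [-0.2, -0.7, -0.5]
finger_gap: 70.1
finger_force: 0.0
now dx -0.065 dy 0.001 dz 1.787 twist -0.0001
after twist dx -0.065 dy 0.001 dz 1.787 twist -0.0001
flange 0.69 [[622. 179.]]
screw 0.67 [[624.4 187.8]]
```

View pics/f2.png

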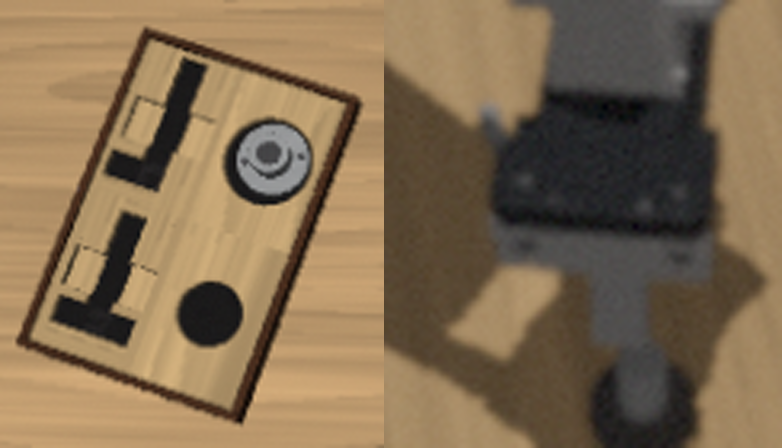

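The flange is in its pocket with a small gap on its left. Right half: the finger stands over the screw at (640,390). Now the screw.

```bash
python3 -m jog '[[70,[-0.06,0,0.4],0],[70,[0,0,0.5],0],[70,[0,0,0.5],0],[70,[0,0,0.38],0],[70,[0,0,0.06],0],[10,[0,0,0],0],[10,[0,0,0],0],[10,[0,0,0],0],[10,[0,0,0],0],[10,[0,0,0],0],[10,[0,0,0],0],[10,[0,0,0],0],[10,[0,0,0],0]]' 40
```

```text
clock: 12.0
eef_pos: [455.1, -362.8, 18.1]
eef_rot: [3.141, 0.0, 2.84]
wrist_force: [-0.1, 1.2, 2.4]
finger_gap: 19.4
finger_force: 40.0
```

```bash
python3 -m jog '[[10,[0,0,-0.2],0],[10,[0,0,-0.5],0],[10,[0,0,-0.5],0],[10,[0,0,-0.3],0],[10,[0,0,0],0],[10,[0,0,0],0]]'; python3 - <<'E'
from h import *
go(479.5,226,30,2.84)
E
```

```text
clock: 12.6
eef_pos: [454.7, -362.7, 92.3]
eef_rot: [3.141, -0.001, 2.84]
wrist_force: [0.2, -0.1, -3.2]
finger_gap: 19.3
finger_force: 40.0
now dx 3.026 dy 11.389 dz 1.246 twist -0.0000
after twist dx 3.025 dy 11.389 dz 1.246 twist -0.0000
```

```bash
python3 -m jog '[[10,[0.136,0.509,0],0],[10,[0.17,0.64,0],0],[10,[0.17,0.64,0],0],[10,[0.17,0.64,0],0],[10,[0.17,0.64,0],0],[10,[0.17,0.64,0],0],[10,[0.17,0.64,0],0],[10,[0.17,0.64,0],0],[10,[0.17,0.64,0],0],[10,[0.17,0.64,0],0],[10,[0.17,0.64,0],0],[10,[0.17,0.64,0],0],[10,[0.17,0.64,0],0],[10,[0.17,0.64,0],0],[10,[0.17,0.64,0],0],[10,[0.17,0.64,0],0],[10,[0.17,0.64,0],0],[10,[0.17,0.64,0],0],[10,[0,0,0],0],[10,[0,0,0],0]]'; python3 - <<'E'
from h import *
go(479.5,226,30,2.84)
E
```

```text
clock: 14.6
eef_pos: [479.0, 225.8, 91.6]
eef_rot: [-3.14, -0.002, 2.841]
wrist_force: [-0.1, 0.7, -2.9]
finger_gap: 19.5
finger_force: 40.0
now dx -0.009 dy 0.006 dz 1.231 twist 0.0004
after twist dx -0.009 dy 0.006 dz 1.231 twist 0.0004
```

```bash
python3 -m jog '[[10,[0,0,0.4],0],[10,[0,0,0.4],0],[10,[0,0,0.3],0],[10,[0,0,0.08],0],[10,[0,0,0.02],0],[10,[0,0,0],0],[10,[0,0,0],0]]';python3 -m jog '[[10,[0,0,0.02],0],[10,[0,0,0],0]]';python3 -m jog '[[10,[0,0,0.02],0],[10,[0,0,0],0]]'
```

```text
clock: 15.3
eef_pos: [480.1, 225.7, 33.7]
eef_rot: [3.141, 0.001, 2.84]
wrist_force: [0.4, 1.1, -2.9]
finger_gap: 19.1
finger_force: 40.0
clock: 15.5
eef_pos: [479.9, 225.8, 32.2]
eef_rot: [3.141, 0.0, 2.84]
wrist_force: [0.2, 0.1, -2.2]
finger_gap: 19.3
finger_force: 40.0
clock: 15.7
eef_pos: [479.7, 225.8, 30.9]
eef_rot: [-3.142, -0.0, 2.84]
wrist_force: [0.1, 0.4, -1.9]
finger_gap: 19.1
finger_force: 40.0
```

```bash
python3 -m jog '[[10,[0,0,0.02],0],[10,[0,0,0],0],[10,[0,0,0],0]]';python3 -m jog '[[10,[0,0,0.015],0],[10,[0,0,0],0]]'
```

```text
clock: 16.0
eef_pos: [479.8, 225.8, 30.1]
eef_rot: [3.141, 0.0, 2.84]
wrist_force: [-0.4, -0.8, 1.5]
finger_gap: 19.3
finger_force: 40.0
clock: 16.2
eef_pos: [479.9, 225.9, 30.0]
eef_rot: [3.141, 0.0, 2.84]
wrist_force: [-5.3, -2.6, 10.1]
finger_gap: 19.0
finger_force: 40.0
```

Contact. I release and go for the pin.

```bash
python3 -m jog '[[25,[0,0,-0.015],0],[40,[0,0,0],0],[40,[0,0,0],0],[40,[0,0,-0.2],0],[40,[0,0,-0.5],0],[40,[0,0,-0.5],0],[40,[0,0,-0.4],0],[40,[0,0,0],0],[40,[0,0,0],0]]'; python3 - <<'E'
from h import *
go(462,-219.3,110,3.30)
E
```

```text
clock: 17.1
eef_pos: [479.7, 225.8, 109.9]
eef_rot: [3.141, 0.0, 2.84]
wrist_force: [0.5, -0.3, -0.7]
finger_gap: 39.8
finger_force: 0.0
now dx -2.307 dy -8.605 dz -0.002 twist -0.1465
after twist dx 1.753 dy -8.735 dz -0.002 twist -0.1465
```

```bash
python3 -m jog '[[40,[0,0,0],-0.0366],[40,[0,0,0],-0.0366],[40,[0,0,0],-0.0366],[40,[0,0,0],-0.0366],[40,[0.135,-0.672,0],0],[40,[0.135,-0.672,0],0],[40,[0.135,-0.672,0],0],[40,[0.135,-0.672,0],0],[40,[0.135,-0.672,0],0],[40,[0.135,-0.672,0],0],[40,[0.135,-0.672,0],0],[40,[0.135,-0.672,0],0],[40,[0.135,-0.672,0],0],[40,[0.135,-0.672,0],0],[40,[0.135,-0.672,0],0],[40,[0.135,-0.672,0],0],[40,[0.135,-0.672,0],0],[40,[0,0,0],0],[40,[0,0,0],0]]'; python3 - <<'E'
from h import *
go(462,-219.3,3,3.30)
E
```

```text
clock: 19.0
eef_pos: [461.3, -219.3, 108.7]
eef_rot: [3.14, -0.002, -2.985]
wrist_force: [-0.7, 0.1, 0.2]
finger_gap: 39.8
finger_force: 0.0
now dx -0.014 dy -0.002 dz 2.115 twist -0.0005
after twist dx -0.014 dy -0.002 dz 2.115 twist -0.0005
```

```bash
python3 -m jog '[[40,[0,0,0.5],0],[40,[0,0,0.5],0],[40,[0,0,0.5],0],[40,[0,0,0.4],0],[40,[0,0,0.2],0],[40,[0,0,0],0],[3,[0,0,0],0],[3,[0,0,0],0],[3,[0,0,0],0],[3,[0,0,0],0],[3,[0,0,0],0],[3,[0,0,0],0]]' 40
```

```text
clock: 20.2
eef_pos: [462.1, -219.5, 5.5]
eef_rot: [-3.141, 0.001, -2.984]
wrist_force: [-1.4, 1.1, 6.0]
finger_gap: 7.7
finger_force: 40.1
```

The opening reads 7.7 mm on a 10 mm bar, so the tips grip above its middle. I open, go lower and grip again.

```bash
python3 -m jog '[[30,[0,0,0],0],[30,[0,0,0],0],[30,[0,0,0.04],0],[30,[0,0,0.02],0],[30,[0,0,0],0],[30,[0,0,0],0]]' 40;  python3 -m jog '[[3,[0,0,0],0],[3,[0,0,0],0],[3,[0,0,0],0],[3,[0,0,0],0],[3,[0,0,0],0]]' 40
```

```text
clock: 20.8
eef_pos: [461.9, -219.4, 1.9]
eef_rot: [3.141, -0.0, -2.983]
wrist_force: [0.2, -0.7, -0.1]
finger_gap: 30.0
finger_force: 0.0
clock: 21.3
eef_pos: [461.9, -219.4, 2.0]
eef_rot: [-3.142, 0.0, -2.983]
wrist_force: [0.8, -0.4, 0.5]
finger_gap: 8.8
finger_force: 40.0
```

```bash
python3 -m jog '[[3,[0,0,-0.1],0],[3,[0,0,-0.4],0],[3,[0,0,-0.5],0],[3,[0,0,-0.5],0],[3,[0,0,0],0],[3,[0,0,0],0]]'; python3 - <<'E'
from h import *
go(509,320,14,2.84)
E
```

```text
clock: 21.9
eef_pos: [461.9, -219.4, 76.9]
eef_rot: [-3.141, 0.0, -2.983]
wrist_force: [0.4, -1.1, -1.5]
finger_gap: 8.8
finger_force: 40.0
now dx -2.630 dy 10.504 dz 1.258 twist 0.1464
after twist dx 2.304 dy 10.580 dz 1.258 twist 0.1464
```

```bash
python3 -m jog '[[3,[0,0,0],0.0366],[3,[0,0,0],0.0366],[3,[0,0,0],0.0366],[3,[0,0,0],0.0366],[3,[0.144,0.661,0],0],[3,[0.144,0.661,0],0],[3,[0.144,0.661,0],0],[3,[0.144,0.661,0],0],[3,[0.144,0.661,0],0],[3,[0.144,0.661,0],0],[3,[0.144,0.661,0],0],[3,[0.144,0.661,0],0],[3,[0.144,0.661,0],0],[3,[0.144,0.661,0],0],[3,[0.144,0.661,0],0],[3,[0.144,0.661,0],0],[3,[0.144,0.661,0],0],[3,[0.144,0.661,0],0],[3,[0.144,0.661,0],0],[3,[0.144,0.661,0],0]]'; python3 -m jog '[[3,[0,0,0.3],0],[3,[0,0,0.2],0],[3,[0,0,0],0],[3,[0,0,0],0]]'; python3 - <<'E'
from h import *
go(509,320,14,2.84)
b=camera("side")
R=lambda im,x,y,W,H,s:cv2.resize(im[y:y+H,x:x+W],None,fx=s,fy=s,interpolation=cv2.INTER_CUBIC)
cv2.imwrite("pics/f3.png",R(b,215,85,140,90,5.5)[:,:,::-1])
E
```

```text
clock: 23.9
eef_pos: [508.4, 320.9, 75.2]
eef_rot: [-3.14, -0.002, 2.84]
wrist_force: [-1.0, 0.3, -0.7]
finger_gap: 8.9
finger_force: 40.0
clock: 24.3
eef_pos: [509.0, 318.7, 51.5]
eef_rot: [-3.141, -0.001, 2.839]
wrist_force: [0.8, 0.8, -0.6]
finger_gap: 8.5
finger_force: 40.0
now dx 0.007 dy 0.024 dz 0.749 twist -0.0004
after twist dx 0.007 dy 0.024 dz 0.749 twist -0.0004
```

View pics/f3.png

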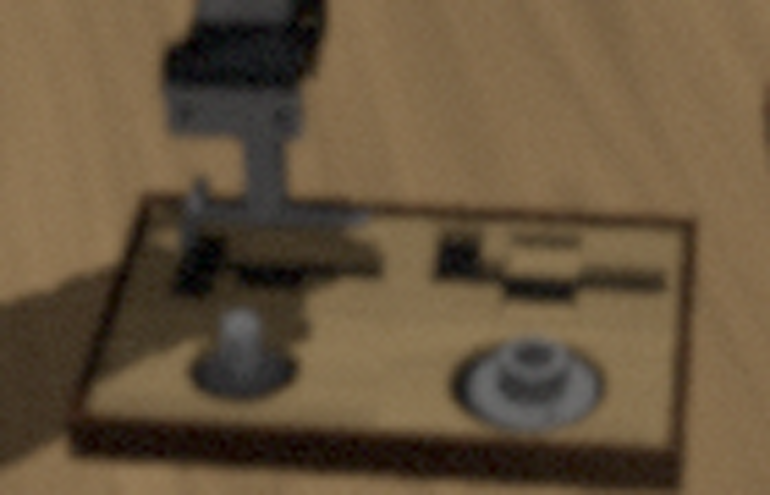

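Side crop: the pin is level above the T pocket with its cross-bar at (193,222), over the slot at (200,265). The flange and screw are seated. I lower the pin.

```bash
python3 -m jog '[[3,[0.01,0.02,0.3],0],[3,[0,0,0.24],0],[3,[0,0,0.1],0],[3,[0,0,0.04],0],[3,[0,0,0],0],[3,[0,0,0],0]]';python3 -m jog '[[3,[0,0,0.02],0],[3,[0,0,0],0],[3,[0,0,0],0]]';python3 -m jog '[[3,[0,0,0.02],0],[3,[0,0,0],0],[3,[0,0,0],0]]'
```

```text
clock: 24.95
eef_pos: [509.0, 321.0, 18.2]
eef_rot: [3.141, 0.0, 2.84]
wrist_force: [0.2, -0.2, -0.6]
finger_gap: 8.7
finger_force: 40.0
clock: 25.25
eef_pos: [508.9, 320.9, 17.1]
eef_rot: [3.141, 0.0, 2.84]
wrist_force: [-0.4, -0.3, -1.7]
finger_gap: 8.9
finger_force: 40.0
clock: 25.55
eef_pos: [508.8, 320.9, 15.9]
eef_rot: [-3.142, -0.0, 2.84]
wrist_force: [0.6, -0.7, -1.7]
finger_gap: 8.5
finger_force: 40.0
```

```bash
python3 -m jog '[[3,[0,0,0.02],0],[3,[0,0,0],0],[3,[0,0,0],0]]';python3 -m jog '[[3,[0,0,0.015],0],[3,[0,0,0],0],[3,[0,0,0],0]]'
```

```text
clock: 25.85
eef_pos: [508.9, 320.9, 14.9]
eef_rot: [-3.142, -0.0, 2.84]
wrist_force: [0.2, 0.4, -0.9]
finger_gap: 8.6
finger_force: 40.0
clock: 26.15
eef_pos: [508.9, 320.9, 14.2]
eef_rot: [3.142, -0.0, 2.84]
wrist_force: [0.1, 1.3, -1.8]
finger_gap: 8.8
finger_force: 40.0
```

```bash
python3 -m jog '[[3,[0,0,0.012],0],[3,[0,0,0],0],[3,[0,0,0],0]]'; python3 -m jog '[[12,[0,0,0],0],[25,[0,0,0],0],[25,[0,0,0],0],[25,[0,0,0],0]]'; python3 -m jog '[[25,[0,0,-0.1],0],[25,[0,0,-0.4],0],[25,[0,0,-0.5],0],[25,[0,0,-0.5],0],[25,[0,0,-0.4],0],[25,[0,0,0],0]]'; python3 - <<'E'
from h import *
go(598.5,-231.7,110,2.60)
E
```

```text
clock: 26.45
eef_pos: [508.9, 320.9, 13.9]
eef_rot: [3.141, 0.0, 2.84]
wrist_force: [-1.6, -1.1, 5.2]
finger_gap: 9.1
finger_force: 40.0
clock: 26.85
eef_pos: [508.9, 320.9, 13.5]
eef_rot: [-3.142, -0.0, 2.84]
wrist_force: [-0.6, -0.3, -0.6]
finger_gap: 24.9
finger_force: 0.0
clock: 27.45
eef_pos: [510.0, 321.5, 111.7]
eef_rot: [3.138, 0.003, 2.84]
wrist_force: [-0.2, 0.3, 0.2]
finger_gap: 25.0
finger_force: 0.0
now dx -4.978 dy -10.039 dz 0.034 twist 0.0764
after twist dx -7.221 dy -8.569 dz 0.034 twist 0.0764
```

```bash
python3 -m jog '[[40,[0,0,0],0.0382],[40,[0,0,0],0.0382],[40,[-0.451,-0.536,0],0],[40,[-0.451,-0.536,0],0],[40,[-0.451,-0.536,0],0],[40,[-0.451,-0.536,0],0],[40,[-0.451,-0.536,0],0],[40,[-0.451,-0.536,0],0],[40,[-0.451,-0.536,0],0],[40,[-0.451,-0.536,0],0],[40,[-0.451,-0.536,0],0],[40,[-0.451,-0.536,0],0],[40,[-0.451,-0.536,0],0],[40,[-0.451,-0.536,0],0],[40,[-0.451,-0.536,0],0],[40,[-0.451,-0.536,0],0],[40,[-0.451,-0.536,0],0],[40,[-0.451,-0.536,0],0],[40,[0,0,0],0],[40,[0,0,0],0]]'; python3 - <<'E'
from h import *
go(598.5,-231.7,2,2.60)
E
```

```text
clock: 29.45
eef_pos: [596.4, -232.7, 107.3]
eef_rot: [-3.142, -0.002, 2.599]
wrist_force: [0.4, 0.5, 0.1]
finger_gap: 40.0
finger_force: 0.0
now dx -0.025 dy 0.040 dz 2.106 twist -0.0004
after twist dx -0.025 dy 0.040 dz 2.106 twist -0.0004
```

```bash
python3 -m jog '[[40,[-0.02,0.04,0.5],0],[40,[0,0,0.5],0],[40,[0,0,0.5],0],[40,[0,0,0.4],0],[40,[0,0,0.15],0],[40,[0,0,0.05],0],[40,[0,0,0],0],[40,[0,0,0],0]]' 40
```

```text
clock: 30.25
eef_pos: [599.3, -231.4, 4.7]
eef_rot: [3.141, 0.002, 2.6]
wrist_force: [-0.5, 0.9, -0.1]
finger_gap: 39.7
finger_force: 0.0
```

```bash
python3 -m jog '[[40,[0,0,0.04],0],[40,[0,0,0],0],[4,[0,0,0],0],[4,[0,0,0],0],[4,[0,0,0],0],[4,[0,0,0],0],[4,[0,0,0],0],[4,[0,0,0],0]]' 40;python3 -m jog '[[4,[0,0,-0.1],0],[4,[0,0,-0.4],0],[4,[0,0,-0.5],0],[4,[0,0,-0.5],0],[4,[0,0,-0.2],0],[4,[0,0,0],0],[4,[0,0,0],0]]'; python3 - <<'E'
from h import *
go(651,275,14.5,2.84)
E
```

```text
clock: 31.05
eef_pos: [598.8, -231.4, 1.6]
eef_rot: [3.142, 0.0, 2.6]
wrist_force: [-0.5, -0.1, 0.8]
finger_gap: 11.3
finger_force: 40.0
clock: 31.75
eef_pos: [598.4, -231.2, 85.5]
eef_rot: [-3.141, -0.001, 2.6]
wrist_force: [-0.0, 0.2, -1.3]
finger_gap: 11.3
finger_force: 40.0
now dx 4.317 dy 9.217 dz 1.419 twist -0.0764
after twist dx 2.002 dy 9.979 dz 1.419 twist -0.0764
```

```bash
python3 -m jog '[[4,[0,0,0],-0.0382],[4,[0,0,0],-0.0382],[4,[0.125,0.624,0],0],[4,[0.125,0.624,0],0],[4,[0.125,0.624,0],0],[4,[0.125,0.624,0],0],[4,[0.125,0.624,0],0],[4,[0.125,0.624,0],0],[4,[0.125,0.624,0],0],[4,[0.125,0.624,0],0],[4,[0.125,0.624,0],0],[4,[0.125,0.624,0],0],[4,[0.125,0.624,0],0],[4,[0.125,0.624,0],0],[4,[0.125,0.624,0],0],[4,[0.125,0.624,0],0],[4,[0.125,0.624,0],0],[4,[0.125,0.624,0],0],[4,[0,0,0],0],[4,[0,0,0.3],0]]'; python3 -m jog '[[4,[0,0,0.4],0],[4,[0,0,0],0],[4,[0,0,0],0]]'; python3 - <<'E'
from h import *
go(651,275,14,2.84)
b=camera("side")
R=lambda im,x,y,W,H,s:cv2.resize(im[y:y+H,x:x+W],None,fx=s,fy=s,interpolation=cv2.INTER_CUBIC)
cv2.imwrite("pics/f4.png",R(b,215,85,140,90,5.5)[:,:,::-1])
E
```

```text
clock: 33.75
eef_pos: [651.9, 275.5, 71.3]
eef_rot: [3.141, 0.001, 2.841]
wrist_force: [0.6, 0.3, -0.7]
finger_gap: 10.8
finger_force: 40.0
clock: 34.05
eef_pos: [651.4, 273.9, 50.6]
eef_rot: [-3.14, -0.001, 2.839]
wrist_force: [1.3, -0.7, 0.0]
finger_gap: 11.0
finger_force: 40.0
now dx 0.015 dy 0.018 dz 0.733 twist -0.0004
after twist dx 0.015 dy 0.018 dz 0.733 twist -0.0004
```

View pics/f4.png

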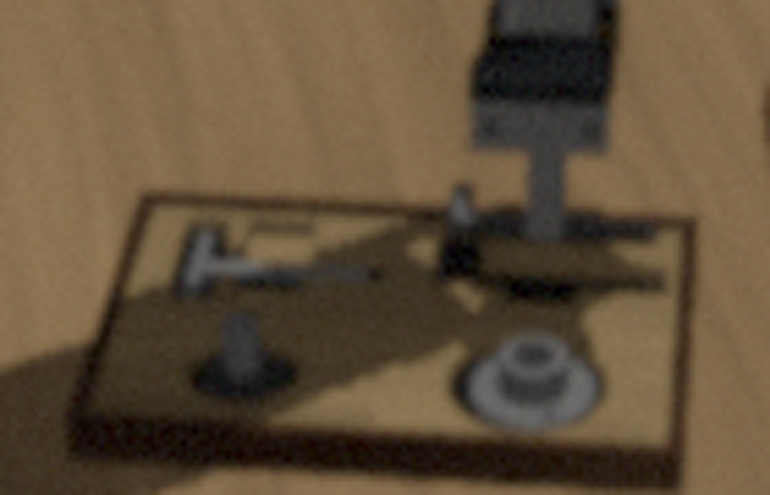

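The pin lies in its slot. The key is level over the L pocket, spanning columns 448 to 655, with the slot at 440 to 663. I lower it.

```bash
python3 -m jog '[[4,[0.01,0.01,0.3],0],[4,[0,0,0.24],0],[4,[0,0,0.1],0],[4,[0,0,0.06],0],[4,[0,0,0.02],0],[4,[0,0,0],0],[4,[0,0,0],0]]';python3 -m jog '[[4,[0,0,0.02],0],[4,[0,0,0],0],[4,[0,0,0],0]]';python3 -m jog '[[4,[0,0,0.015],0],[4,[0,0,0],0],[4,[0,0,0],0]]'
```

```text
clock: 34.8
eef_pos: [651.5, 275.7, 16.1]
eef_rot: [3.141, 0.001, 2.84]
wrist_force: [1.2, -0.7, -0.3]
finger_gap: 10.7
finger_force: 40.0
clock: 35.1
eef_pos: [651.3, 275.6, 14.7]
eef_rot: [3.142, 0.0, 2.84]
wrist_force: [-0.0, -0.0, -0.7]
finger_gap: 10.9
finger_force: 40.0
clock: 35.4
eef_pos: [651.3, 275.6, 13.8]
eef_rot: [-3.142, -0.0, 2.84]
wrist_force: [0.1, -0.6, -0.4]
finger_gap: 10.8
finger_force: 40.0
```

```bash
python3 -m jog '[[4,[0,0,0.008],0],[4,[0,0,0],0],[4,[0,0,0],0]]';python3 -m jog '[[14,[0,0,0],0],[28,[0,0,0],0],[28,[0,0,0],0],[28,[0,0,0],0],[28,[0,0,-0.1],0],[28,[0,0,-0.4],0],[28,[0,0,-0.5],0],[28,[0,0,-0.5],0],[28,[0,0,-0.5],0],[28,[0,-0.6,0],0],[28,[0,-0.6,0],0],[28,[0,-0.6,0],0],[28,[0,-0.6,0],0],[28,[0,-0.6,0],0],[28,[0,-0.6,0],0],[28,[0,-0.6,0],0],[28,[0,0,0],0],[28,[0,0,0],0]]'; python3 - <<'E'
from h import *
a=camera("top");b=camera("side")
for q,z in(("flange",22),("screw",18),("key",22),("pin",17),("small_flange",7),("small_key",5)):
  for cam in("top","side"):
    for r in regions_of(cam,q)[:3]:
      ys,xs=np.nonzero(r["pixels"]);print(q,cam,round(r["conf"],2),w(cam,[[xs.mean(),ys.mean()]],z).round(1))
R=lambda im,x,y,W,H,s:cv2.resize(im[y:y+H,x:x+W],None,fx=s,fy=s,interpolation=cv2.INTER_CUBIC)
cv2.imwrite("pics/f5.png",np.hstack([R(a,95,125,115,130,3),R(b,228,115,120,108.333333.__int__(),3.6111)[:390]])[:,:,::-1])
E
```

```text
clock: 35.7
eef_pos: [651.4, 275.7, 13.7]
eef_rot: [3.142, 0.0, 2.84]
wrist_force: [-1.3, -0.8, 1.9]
finger_gap: 10.9
finger_force: 40.0
clock: 37.5
eef_pos: [589.2, 75.0, 114.1]
eef_rot: [3.141, 0.001, 2.839]
wrist_force: [-0.8, 1.3, 0.2]
finger_gap: 27.9
finger_force: 0.0
flange side 0.54 [[622.3 173.2]]
key top 0.68 [[ 320.3 -436.5]]
key top 0.48 [[645.5 278.7]]
key side 0.84 [[ 317.5 -451.7]]
pin top 0.57 [[500.7 323.4]]
pin side 0.61 [[500.9 324.6]]
small_flange top 0.47 [[447.2 -87.2]]
small_flange side 0.65 [[447.7 -90.1]]
small_key side 0.58 [[ 583.8 -366.1]]
```

View pics/f5.png

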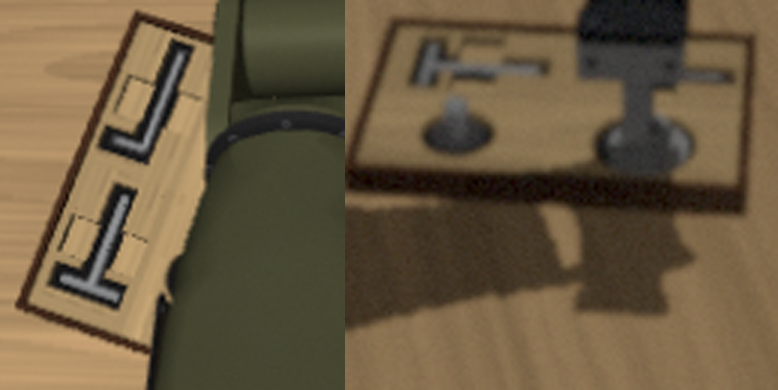

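Top half: key (150,105) and pin (100,250) lie centred in their slots. The side half shows the screw (457,130) and flange (645,140) in their pockets. The jointer parts have not moved and the gripper is clear, so I hand in.

```bash
python3 -c "
from cell import *
print(sign_off())"
```

```text
the job is handed in; nothing more can be done
None
```

I put all four kit pieces in their pockets, left the jointer's flange and key where they lay, and handed the job in at about 38 s; the hand-in returned no verdict.

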